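# Fetch the low jar from behind the reagent bottles

## Task

In the fume hood, the low jar in the steel store tray is hemmed in by three tall amber bottles. First move all three bottles out and stand them in the white spill tray, then set the jar in the middle of the lab jack's platform, and only then stand each bottle back upright on the very spot it came from. It is glassware: set it down gently, let nothing tip over, and leave the power adaptor and the clamp boss beside the lab jack where they are.

Things in the scene. Friction and masses are not known exactly. Their poses are not given: they have to be found in the camera images.
- slim: The slim round bottle: body 38 mm in diameter, cap 28 mm in diameter, 0.14 kg. Amber glass, black screw cap, 115 mm tall, straight-sided body up to 84 mm, then a shoulder, and the cap from 96 to 115 mm. Origin: centre of its underside, z up. Loose, stands upright in the store tray on one of the three places (in front, left or right of the jar, centre about 64 mm from the jar's); which bottle stands where changes.
- stout: The stout round bottle: body 56 mm in diameter, cap 40 mm in diameter, 0.26 kg. Amber glass, black screw cap, 115 mm tall, straight-sided body up to 84 mm, then a shoulder, and the cap from 96 to 115 mm. Origin: centre of its underside, z up. Loose, stands upright in the store tray on one of the three places (in front, left or right of the jar, centre about 64 mm from the jar's); which bottle stands where changes.
- square: The square bottle: body 44 mm by 44 mm (sides along its x and y axes, 4 mm rounded edges), cap 32 mm in diameter, 0.2 kg. Amber glass, black screw cap, 115 mm tall, straight-sided body up to 84 mm, then a shoulder, and the cap from 96 to 115 mm. Origin: centre of its underside, z up. Loose, stands upright in the store tray on one of the three places (in front, left or right of the jar, centre about 64 mm from the jar's); which bottle stands where changes.
- jar: The low jar to fetch: amber glass with a wide black lid, 48 mm in diameter, 40 mm tall (the lid is the top 12 mm), 0.1 kg. Origin: centre of its underside, z up. Stands loose in the store tray between the three bottles.
- store: Store tray, fixed: shallow open steel tray 180 mm (x) by 220 mm (y), rim 12 mm high, walls 4 mm, inner floor 4 mm above its underside. Origin: centre of its underside, on the work surface. In its frame the jar stands near x = +20 mm, y = 0, the front bottle near x = -44 mm, y = 0, the side bottles near x = +20 mm, y = +-64 mm.
- spill: White plastic spill tray, fixed, the side area for the bottles: 300 mm (its x) by 130 mm (its y), rim 12 mm high, walls 4 mm, inner floor 4 mm above its underside, empty at the start. Origin: centre of its underside, on the work surface. Three bottles fit in a row along its x axis, 92 mm apart. It lies to the left or the right of the store tray, and the lab jack on the other side.
- jack: Lab jack, fixed, with a scissor frame; its flat blue platform is 110 mm by 110 mm, its upper face 80 mm above the origin, with a thin white circle (62 mm across) drawn round its middle. Origin: centre of its underside, on the work surface, straight below the middle of the platform, z up. A black knob sticks out below the platform at its far (+x) side, reaching 75 mm from the middle.
- adaptor: Bystander: black power adaptor, 55 by 120 mm, 32 mm high, loose, lying just beyond the lab jack, about 70 mm past its platform's far edge. Origin: centre of its underside. Leave alone.
- boss: Bystander: metal clamp boss with a wing screw, about 34 by 70 mm, 30 mm high, loose, lying just in front of the lab jack, about 50 mm before its platform's near edge. Origin: centre of the underside of its block. Leave alone.
Mind the look-alikes: they are no part of the job. Leave any purple or yellow look-alike of the slim alone. Of the things like the jack, leave any that is pink; of the rest the larger one is meant.

How it is judged (in metres and radians):
On the way, in this order (a step that is already met when the one before it is completed fails the run):
1. all three bottles stand upright and released in the spill tray, while the jar is still in its place in the store tray (x of slim in the frame of spill between -0.146 and 0.146 m and y of slim in the frame of spill between -0.061 and 0.061 m and z of slim in the frame of spill between -0.002 and 0.009 m and angle between each of slim, stout, square's own z axis and vertical below 0.1 rad and linear speed of each of slim, stout, square below 0.03 m/s and contact force between the fingers and slim below 0.1 N and x of stout in the frame of spill between -0.146 and 0.146 m and y of stout in the frame of spill between -0.061 and 0.061 m and z of stout in the frame of spill between -0.002 and 0.009 m and contact force between the fingers and stout below 0.1 N and x of square in the frame of spill between -0.146 and 0.146 m and y of square in the frame of spill between -0.061 and 0.061 m and z of square in the frame of spill between -0.002 and 0.009 m and contact force between the fingers and square below 0.1 N and distance of jar from where it was at the start of the episode below 0.03 m), for 0.2 s.
2. the jar stands released in the middle of the lab jack's platform, while the three bottles still stand in the spill tray (horizontal distance between jar and jack below 0.015 m and z of jar in the frame of jack between 0.076 and 0.086 m and angle between each of jar, slim, stout, square's own z axis and vertical below 0.1 rad and linear speed of each of jar, slim, stout, square below 0.03 m/s and contact force between the fingers and jar below 0.1 N and x of slim in the frame of spill between -0.146 and 0.146 m and y of slim in the frame of spill between -0.061 and 0.061 m and z of slim in the frame of spill between -0.002 and 0.009 m and contact force between the fingers and slim below 0.1 N and x of stout in the frame of spill between -0.146 and 0.146 m and y of stout in the frame of spill between -0.061 and 0.061 m and z of stout in the frame of spill between -0.002 and 0.009 m and contact force between the fingers and stout below 0.1 N and x of square in the frame of spill between -0.146 and 0.146 m and y of square in the frame of spill between -0.061 and 0.061 m and z of square in the frame of spill between -0.002 and 0.009 m and contact force between the fingers and square below 0.1 N), for 0.2 s.
At the end, for the whole second after the job is handed in: The jar stands upright on the lab jack's platform, its centre within 15 mm of the platform's middle; each of the three bottles stands upright in the store tray within 15 mm of where it stood at the start; all released and at rest (horizontal distance between jar and jack below 0.015 m and z of jar in the frame of jack between 0.076 and 0.086 m and angle between each of jar, slim, stout, square's own z axis and vertical below 0.1 rad and linear speed of each of jar, slim, stout, square below 0.03 m/s and contact force between the fingers and jar below 0.1 N and distance of each of slim, stout, square from where it was at the start of the episode below 0.015 m and contact force between the fingers and slim below 0.1 N and contact force between the fingers and stout below 0.1 N and contact force between the fingers and square below 0.1 N); the robot touches nothing.
It fails at once if a bottle or the jar is tipped over (more than 40 degrees) (angle between any of slim, stout, square, jar's own z axis and vertical above 0.7 rad).
It fails at once if a bottle or the jar is dropped or thrown (faster than 0.5 m/s while out of the fingers, a fall of some 13 mm) ((linear speed of slim above 0.5 m/s and contact force between the fingers and slim below 0.1 N) or (linear speed of stout above 0.5 m/s and contact force between the fingers and stout below 0.1 N) or (linear speed of square above 0.5 m/s and contact force between the fingers and square below 0.1 N) or (linear speed of jar above 0.5 m/s and contact force between the fingers and jar below 0.1 N)).
It fails at once if the adaptor or the boss is moved by more than 20 mm (distance of any of adaptor, boss from where it was at the start of the episode above 0.02 m).
It also fails if it takes over 134 s, if anything falls off the work surface, if the arm or the gripper's body presses on something with over 40 N, if the wrist force passes 120 N, or if a joint passes its speed limit or range.

## Robot

A 6-joint arm with a two-finger parallel gripper is mounted at the origin on the work surface. World frame = base frame: x ahead of the robot, y to its left, z up, the work surface at z = 0. Lengths are in mm, angles in rad, forces in N, time in s.
With the tool pointing down it reaches from about 400 to 825 mm from the base axis. Payload 7 kg.
Tool frame: the origin (TCP) lies midway between the tips of the shut fingers; the grasp point (between the pads) lies 19 mm behind it; z points along the fingers, y is the line along which they close (so a half turn about z gives the same grasp; the last joint's range is limited). The gripper opens to 88 mm and grips with 3 to 60 N. Pads are 19 mm wide; open, the fingers measure 130 mm over their backs; the gripper's body (78 mm by 193 mm) begins 47 mm behind the grasp point.
Start: joints at [1.401, 0.359, 0.012, 0, -1.224, -0.288], TCP at [298.338, 605.466, 226.561] pointing down, gripper open.
Joint ranges: [-3.07, 3.07], [-1.43, 2.12], [-1.02, 1.25], [-3.03, 1.67], [-3.05, -0], [-3.03, 3.03]. Speed limits (rad/s): [2.39, 2.39, 3.01, 3.14, 3.14, 3.14].

## Interface

Orientations are given as a unit quaternion [x, y, z, w].
In Python, from plant import movep, move_linear, goto_joints, gripper_to, pause, inverse_kinematics, observe, read_camera, get_calibration, MotionError, close_job gives the robot as it stands. Calls block until the motion is done:
- movep(position, orientation): joint-space move of the TCP to a pose.
- move_linear(position, velocity=150, ori=None): straight line of the TCP; ori=None keeps the orientation; velocity is the mean speed in mm/s.
- goto_joints(angles): joint-space move.
- gripper_to(opening, grasp_force=None): opening from 0.0 (shut) to 1.0 (fully open); grasp_force is the grip in N (None keeps the last); returns when the fingers have stopped.
- pause(seconds).
- inverse_kinematics(position, orientation): joint angles nearest the present ones, or None.
- observe(): the state.
- read_camera(name): name is "side" or "top" or "wrist"; returns the picture (384x512x3 uint8, red, green, blue); there is no depth.
- get_calibration(name): a dict with "camera_matrix" (3x3 intrinsics, pixels), "pose" (4x4, takes a point from camera to world coordinates). Camera axes: x right, y down, z forward; pixel columns grow to the right and rows downward; lengths in mm; the calibration is good to about 2 mm. The wrist camera is an equidistant fisheye: a pixel r from the principal point sees the ray r / f radians off the axis. A picture is of the moment at which its call begins: read the wrist's pose just before it. get_calibration takes no time and is no camera call; for the wrist camera it gives the pose at the moment of the call.
A pose or a line that the arm cannot do raises MotionError and nothing moves.
- close_job(): hands the job in; it is judged then, once.
The state is a dict: "clock": time; "joint_positions": joint angles; "joint_velocities": joint speeds; "joint_efforts": joint torques, N m; "position": TCP position; "tool_rot": TCP orientation; "force": force on the tool from outside, world axes, zero at the start; "ft_torque": the same for the moment, N m; "grip_width": opening from 0.0 (shut) to 1.0 (fully open); "grip_force": force on a finger pad.
Only numpy, scipy, OpenCV 4.12 (cv2) and the standard library are available. Lean on these libraries where they do the work, as an engineer would, in place of code of your own. Each camera call takes 0.05 s, during which the arm holds its last target. There are 200 camera calls.

## Working session

There is one attempt and no reset: what is moved stays moved. The work goes in short steps, each a Python script; the robot and the scene stay as the last script left them, time stands still between calls to the robot, and variables do not carry over. Pictures are saved under pics/ and viewed, at most 14 in all, crops included, and the job is handed in when it is done.

```bash
ls; mkdir -p pics
python3 - <<'E'
from plant import *
import cv2,numpy as np
np.set_printoptions(precision=3,suppress=True)
for n in("top","side"):
    im=read_camera(n); cv2.imwrite(f"pics/{n}0.png",im[:,:,::-1])
    c=get_calibration(n); print(n,c["camera_matrix"],c["pose"])
c=get_calibration("wrist"); print(c["camera_matrix"],c["pose"])
im=read_camera("wrist"); cv2.imwrite("pics/wrist0.png",im[:,:,::-1])
print(observe())
E
```

```text
pics
top [[386.732   0.    260.272]
 [  0.    386.732 197.137]
 [  0.      0.      1.   ]] [[  0.093  -0.972   0.217 317.071]
 [ -0.996  -0.091   0.022  67.398]
 [ -0.002  -0.218  -0.976 989.85 ]
 [  0.      0.      0.      1.   ]]
side [[420.488   0.    252.873]
 [  0.    420.488 190.761]
 [  0.      0.      1.   ]] [[ -0.929   0.245  -0.278 844.467]
 [  0.371   0.603  -0.706 902.164]
 [ -0.005  -0.759  -0.651 806.012]
 [  0.      0.      0.      1.   ]]
[[297.319   0.    256.825]
 [  0.    297.319 195.718]
 [  0.      0.      1.   ]] [[ -0.443  -0.861  -0.252 365.306]
 [ -0.897   0.425   0.123 571.96 ]
 [  0.001   0.28   -0.96  384.264]
 [  0.      0.      0.      1.   ]]
{'clock': 0.15, 'joint_positions': array([ 1.401,  0.359,  0.011, -0.   , -1.224, -0.288]), 'joint_velocities': array([ 0.   , -0.002,  0.002,  0.002, -0.001,  0.   ]), 'joint_efforts': array([ -0.001, -58.328,  29.329,   7.001,   0.009,  -0.   ]), 'position': array([298.211, 605.159, 225.843]), 'tool_rot': array([ 0.974, -0.227, -0.   ,  0.001]), 'force': array([ 1.092, -0.78 , -0.646]), 'ft_torque': array([ 0.004, -0.003,  0.024]), 'grip_force': 0.0, 'grip_width': 0.9959527423848717}
```

View pics/top0.png

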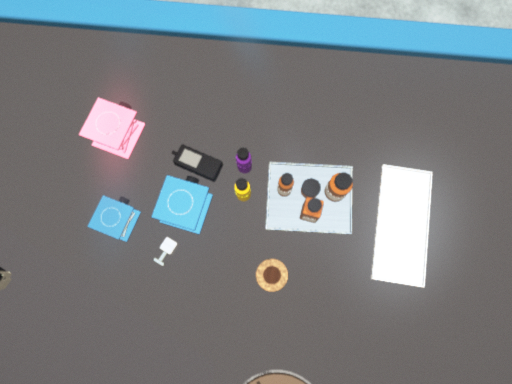

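View pics/side0.png

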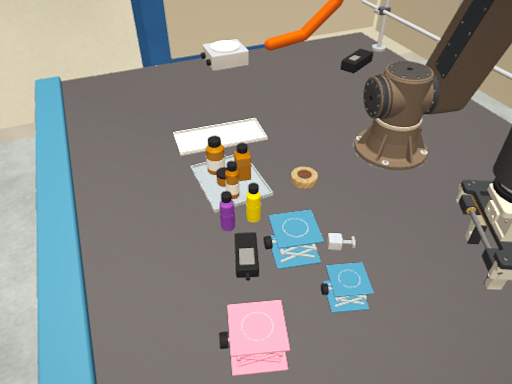

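Top view: the candidates for the jack are large blue (181,203), small blue (112,217) and pink (109,125). The large blue one is meant, with the adaptor at (197,162) beyond it and the boss at (167,247) in front. The amber slim is at (287,183) in the tray. The purple (243,160) and yellow (242,188) ones are look-alikes. The stout is at (341,186), the square in front at (313,208), the jar at (311,187) and the spill tray at (403,225).

```bash
cat > h.py <<'E'
from plant import *
import cv2,numpy as np
np.set_printoptions(precision=2,suppress=True)
def ray(cal,uv,fish=False):
    K=np.array(cal["camera_matrix"]);P=np.array(cal["pose"])
    d=np.array([(uv[0]-K[0,2])/K[0,0],(uv[1]-K[1,2])/K[1,1],1.])
    if fish:
        r=np.hypot(d[0],d[1]); d=np.array([np.sin(r)*d[0]/max(r,1e-9),np.sin(r)*d[1]/max(r,1e-9),np.cos(r)])
    return P[:3,3],P[:3,:3]@d
def hit(cal,uv,z,fish=False):
    o,d=ray(cal,uv,fish); return o+d*(z-o[2])/d[2]
def blobs(mask,amin):
    cs,_=cv2.findContours(mask.astype(np.uint8),cv2.RETR_EXTERNAL,cv2.CHAIN_APPROX_NONE)
    return [c for c in cs if cv2.contourArea(c)>amin]
def quad(c): return cv2.minAreaRect(cv2.convexHull(c))
E
python3 - <<'E'
from h import *
im=cv2.imread("pics/top0.png"); c=get_calibration("top")
cv2.imwrite("pics/topcrop.png",cv2.resize(im[140:300,140:440],None,fx=2.6,fy=2.6,interpolation=cv2.INTER_CUBIC))
b,g,r=[im[:,:,i].astype(int) for i in range(3)]; hsv=cv2.cvtColor(im,cv2.COLOR_BGR2HSV)
def corners(mask,amin,z,name):
    for k in blobs(mask,amin):
        q=quad(k); p=np.array([hit(c,u,z)[:2] for u in cv2.boxPoints(q)])
        print(name,q[0],cv2.contourArea(k),p.mean(0),"sides",np.linalg.norm(p[1]-p[0]),np.linalg.norm(p[2]-p[1]),"ang",np.degrees(np.arctan2(*(p[1]-p[0])[::-1])))
roi=np.zeros(im.shape[:2],bool); roi[140:300,140:445]=1
corners(roi&(im.min(2)>215),1500,12,"spill")
corners(roi&(im.min(2)>110)&(np.arange(512)[None]<360),1000,12,"store")
corners(roi&(hsv[:,:,0]>90)&(hsv[:,:,0]<115)&(hsv[:,:,1]>150)&(np.arange(512)[None]<230),800,80,"jack")
cap=roi&(im.max(2)<48); cap[:,:265]=0; cap[:, 365:]=0; cap[:160]=0
for k in blobs(cap,20):
    (x,y),rr=cv2.minEnclosingCircle(k); print("cap",x,y,rr,cv2.contourArea(k),hit(c,(x,y),119)[:2],hit(c,(x,y),44)[:2])
print(np.array([[im[y,x].tolist() for x in (343,313,288,311)] for y in (178,)]), im[150,330],im[240,250])
E
```

```text
spill (403.02471923828125, 225.24432373046875) 5871.5 [ 500.49 -279.97] sides 307.573572622476 139.89316064033824 ang -3.8025394159302897
spill (309.14923095703125, 197.8138427734375) 4302.5 [546.19 -36.65] sides 173.4445118942835 219.64091701563066 ang 2.024678717782584
store (190.5, 219.0) 5521.5 [464.13 262.25] sides 265.6992152521052 243.57780850943576 ang -84.6676314714462
store (299.0, 219.5) 11932.5 [494.78 -14.03] sides 321.42317829690603 412.73166993883706 ang -84.67587964388962
[[[ 76  76  75]
  [211 201 184]
  [ 88  85  85]
  [158 151 140]]] [110 111 116] [109 111 114]
```

View pics/topcrop.png

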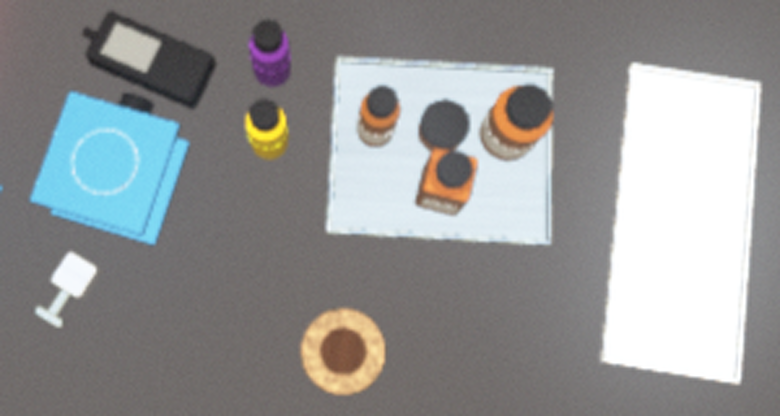

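```bash
cat >> h.py <<'E'
def q(yaw): return [np.cos(yaw/2),np.sin(yaw/2),0,0]
def camoff():
    o=observe(); y=2*np.arctan2(o["tool_rot"][1],o["tool_rot"][0]); P=np.array(get_calibration("wrist")["pose"])
    R=np.array([[np.cos(y),-np.sin(y)],[np.sin(y),np.cos(y)]])
    return R.T@(P[:2,3]-o["position"][:2]), R.T@P[:2,2], P[2,3]-o["position"][2]
E
python3 - <<'E'
from h import *
co,ax,cz=camoff(); print(co,ax,cz)
im=cv2.imread("pics/top0.png"); c=get_calibration("top"); hsv=cv2.cvtColor(im,cv2.COLOR_BGR2HSV)
bl=((hsv[:,:,0]>90)&(hsv[:,:,0]<115)&(hsv[:,:,1]>90)); bl[:,:150]=0; bl[:,215:]=0; bl[:170]=0
ys,xs=np.where((hsv[:,:,1]<110)); m=(abs(xs-180.5)<17)&(abs(ys-202)<17)
pts=np.stack([xs[m],ys[m]],1).astype(np.float32); e=cv2.fitEllipse(pts) if len(pts)>5 else None
print("circle",e,len(pts), hit(c,e[0],80)[:2])
dark=(im.max(2)<97); dark[:,:268]=0; dark[:,362:]=0; dark[:165]=0; dark[235:]=0
for k in blobs(dark,20):
    (x,y),rr=cv2.minEnclosingCircle(k); print("cap",x,y,rr,cv2.contourArea(k),hit(c,(x,y),119)[:2],hit(c,(x,y),44)[:2])
T=np.array([560,-30]); z=260; yaw=0
t=T-co-ax*0.27*330*1.0
print(t); movep([*t,z],q(0))
cal=get_calibration("wrist"); np.save("w1.npy",cal["pose"]); im=read_camera("wrist"); cv2.imwrite("pics/w1.png",im[:,:,::-1]); print(observe()["clock"],observe()["joint_positions"],cal["pose"])
E
```

```text
[74.86 -0.08] [-0.28 -0.  ] 158.54303038153682
circle ((179.781982421875, 201.70748901367188), (24.167022705078125, 25.46395492553711), 55.712467193603516) 172 [490.23 279.53]
cap 314.1097412109375 204.86585998535156 6.233839511871338 105.5 [504.18 -37.86] [520.29 -46.92]
cap 310.17742919921875 187.6290283203125 8.845067024230957 203.0 [544.06 -26.2 ] [563.6  -34.26]
cap 286.5 179.1666717529297 5.441713333129883 74.5 [559.22  30.08] [580.07  26.86]
cap 343.0 181.0 8.24631118774414 181.5 [ 567.04 -101.24] [ 588.56 -115.76]
[510.13 -29.87]
2.5833 [ 0.33  0.07 -0.29 -0.   -1.22  1.24] [[ -0.    -0.96  -0.28 585.23]
 [ -1.     0.     0.   -29.04]
 [ -0.     0.28  -0.96 418.45]
 [  0.     0.     0.     1.  ]]
```

View pics/w1.png

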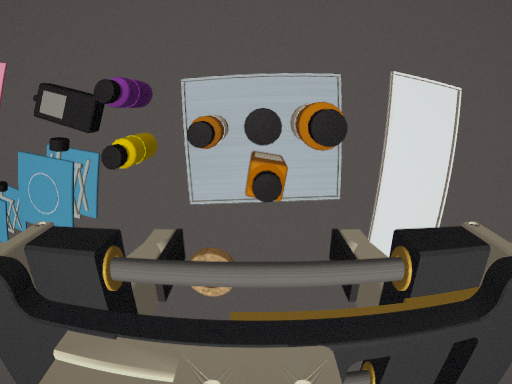

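```bash
cat >> h.py <<'E'
from scipy.optimize import least_squares
def cap_xy(k,cal,z,r):
    p=np.array([hit(cal,u,z,True)[:2] for u in k[:,0].astype(float)]); n=np.array(cal["pose"])[:2,3]; c=p.mean(0)
    for _ in range(4):
        d=(c-n)/np.linalg.norm(c-n); s=p[(p-c)@d>-2]
        f=least_squares(lambda v:np.hypot(*(s-v).T)-r,c); c=f.x
    return c,np.abs(f.fun).mean()
E
python3 - <<'E'
from h import *
im=cv2.imread("pics/w1.png"); cal=get_calibration("wrist")
cv2.imwrite("pics/w1c.png",cv2.resize(im[70:210,180:350],None,fx=4,fy=4,interpolation=cv2.INTER_CUBIC))
hsv=cv2.cvtColor(im,cv2.COLOR_BGR2HSV)
for (u,v),z,r,n in [((206,134),119,14,"slim"),((326,127),119,20,"stout"),((266,186),119,16,"square"),((263,126),44,24,"jar")]:
    for th in (60,75):
        d=(im.max(2)<th); m=np.zeros_like(d); w=30; m[v-w:v+w,u-w:u+w]=d[v-w:v+w,u-w:u+w]
        ks=[k for k in blobs(m,50) if cv2.pointPolygonTest(k,(u,v),False)>0]
        if ks: print(n,th,*cap_xy(ks[0],cal,z,r),cv2.contourArea(ks[0]))
for z,name,uvs in [(12,"store",[(182,79),(341,74),(341,200),(189,204)])]:
    p=np.array([hit(cal,u,z,True)[:2] for u in uvs]);print(name,p,p.mean(0))
print("jack circ",hit(cal,(44,193),80,True),"sq back edge",hit(cal,(252,153),4,True),hit(cal,(285,157),4,True))
E
```

```text
slim 60 [563.49  28.06] 0.7354152727641009 521.5
slim 75 [563.28  28.1 ] 0.5372225041279108 538.5
stout 60 [ 570.59 -100.79] 0.6697254836628109 1080.5
stout 75 [ 570.57 -101.39] 0.7266450934273027 1106.5
square 60 [508.18 -39.18] 0.7572476616859439 663.0
square 75 [507.88 -39.1 ] 0.7523325175502046 677.0
jar 60 [568.2  -35.28] 0.8571100199985453 983.5
jar 75 [567.82 -35.39] 0.80800496690926 1002.5
store [[ 632.72   73.41]
 [ 640.79 -144.67]
 [ 459.86 -152.68]
 [ 453.77   70.2 ]] [546.79 -38.43]
jack circ [490.31 276.72  80.  ] sq back edge [526.51 -22.17   4.  ] [520.97 -68.69   4.  ]
```

View pics/w1c.png

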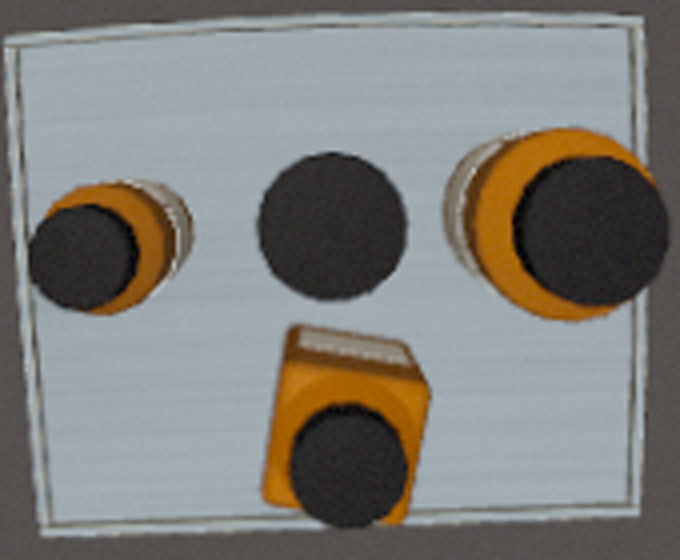

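Run:
```python
from h import *
cal=get_calibration("wrist")
g=lambda x,y:hit(cal,(180+(x-1.5)/4,70+(y-1.5)/4),88,True)[:2]
a,b,cc,d=g(288,362),g(430,390),g(264,500),g(407,522)
for s,t in((a,b),(a,cc),(b,d)): print(s,t,np.linalg.norm(t-s),np.degrees(np.arctan2(*(t-s)[::-1])))
c=get_calibration("top"); im=cv2.imread("pics/top0.png"); m=(im.min(2)>200); m[:,:365]=0; m[:140]=0; m[300:]=0
k=max(blobs(m,1500),key=cv2.contourArea); print(cv2.boxPoints(quad(k)),np.array([hit(c,u,12)[:2] for u in cv2.approxPolyDP(cv2.convexHull(k),6,True)[:,0]]))
```

```text
[530.3  -23.11] [522.39 -63.29] 40.958116809505626 -101.13718777677616
[530.3  -23.11] [489.94 -15.99] 40.98549640410606 170.00927814881436
[522.39 -63.29] [483.28 -57.57] 39.53226845349681 171.67912328230753
[[370.67 282.02]
 [381.93 163.71]
 [435.31 168.79]
 [424.04 287.1 ]] [[ 653.99 -224.89]
 [ 638.45 -353.52]
 [ 346.2  -330.61]
 [ 356.2  -205.02]]
```

The crop confirms amber slim left, square in front (yaw about −10°), stout right and the jar in the middle. I'll pick the square first.

```bash
cat >> h.py <<'E'
HI=215; FL=4; GH=56
OBJ=dict(square=((508.0,-39.1),-0.175,44),slim=((563.4,28.1),0.0,38),stout=((570.6,-101.1),0.0,56))
SP=np.array([498.7,-278.5]); sx=np.array([np.cos(-.08),np.sin(-.08)])
SPOT=dict(square=SP-92*sx,slim=SP,stout=SP+92*sx)
def pick(xy,yaw,w,z,f=20):
    gripper_to(min(1,(w+24)/88))
    movep([*xy,HI],q(yaw)); move_linear([*xy,z+40],200); move_linear([*xy,z],60)
    o=observe(); gripper_to(0,f); s=observe()
    print("pick",o["position"],o["force"],"width",s["grip_width"]*88,"f",s["grip_force"])
    move_linear([*xy,z+8],40); move_linear([*xy,HI],150); s=observe(); print(" lifted width",s["grip_width"]*88,s["grip_force"],s["force"])
def place(xy,yaw,w,z):
    movep([*xy,HI],q(yaw)); move_linear([*xy,z+25],150); move_linear([*xy,z+1],30); s=observe(); print("place",s["position"],s["force"])
    gripper_to(min(1,(w+24)/88)); pause(.15); move_linear([*xy,z+60],100); move_linear([*xy,HI],250); print(" clock",observe()["clock"])
E
python3 - <<'E'
from h import *
xy,y,w=OBJ["square"]; pick(xy,y,w,FL+GH); place(SPOT["square"],y,w,FL+GH)
E
```

```text
pick [508.17 -39.08  60.04] [ 0.29 -0.15  0.19] width 44.26912053064541 f 19.937090277671814
 lifted width 44.27883022064243 19.933861792087555 [-0.69  0.04 -3.61]
place [ 407.15 -271.19   61.1 ] [-0.2   0.93 -1.74]
 clock 12.0583
```

Run:
```python
from h import *
for n in("slim","stout"):
    xy,y,w=OBJ[n]; pick(xy,y,w,FL+GH); place(SPOT[n],y,w,FL+GH)
co=np.array([74.9,0]); t=np.array([525,-30])
movep([*t,230],q(0)); cal=get_calibration("wrist"); np.save("w2.npy",cal["pose"]); im=read_camera("wrist"); cv2.imwrite("pics/w2.png",im[:,:,::-1])
im=cv2.imread("pics/w2.png")
d=(im.max(2)<70); d[:60]=0; d[220:]=0
for k in blobs(d,400):
    (u,v),_=cv2.minEnclosingCircle(k)
    if cv2.contourArea(k)<4000: print(u,v,cv2.contourArea(k),cap_xy(k,cal,44,24))
im=read_camera("top"); cv2.imwrite("pics/top2.png",im[:,:,::-1]); print(observe()["clock"])
```

```text
pick [563.6   28.13  60.05] [-0.64 -0.48  0.5 ] width 37.632917787794206 f 19.97490515350364
 lifted width 37.66189593878706 19.9697782471776 [ 0.8  -0.56 -1.36]
place [ 498.84 -278.52   61.11] [-0.85  0.34 -0.5 ]
 clock 22.5083
pick [ 570.8  -101.09   60.05] [ 0.14  0.16 -0.36] width 55.88728602626089 f 19.96056338888593
 lifted width 55.79290753521488 19.93983527063392 [-0.49  0.32 -3.44]
place [ 590.51 -285.88   61.1 ] [-0.22 -0.1  -3.24]
 clock 32.2417
102.03845977783203 174.96153259277344 554.0 (array([529.41, 166.91]), np.float64(3.4476432102008987))
479.9166564941406 136.5416717529297 842.0 (array([ 586.77, -357.14]), np.float64(0.4655854396330425))
262.0841979980469 139.8583221435547 1160.0 (array([568.34, -35.82]), np.float64(0.7390389269594528))
64.0 113.0 3137.0 (array([623.2, 286.7]), np.float64(2.8419489153476105))
33.375
```

View pics/w2.png

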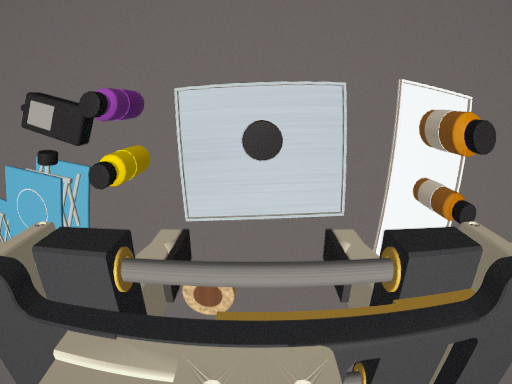

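The three bottles stand in the spill tray: stout (455,132), slim (445,198), square out of view. The jar is alone at (262,140). Next I pick the jar and refine the jack's centre from the wrist view.

Run:
```python
from h import *
pick((568.2,-35.6),0,48,12,15)
movep([420,278,260],q(0)); pause(.3)
cal=get_calibration("wrist"); np.save("w3.npy",cal["pose"]); im=read_camera("wrist"); cv2.imwrite("pics/w3.png",im[:,:,::-1])
im=cv2.imread("pics/w3.png"); hsv=cv2.cvtColor(im,cv2.COLOR_BGR2HSV)
K=cal["camera_matrix"]; 
bl=((hsv[:,:,0]>90)&(hsv[:,:,0]<115)&(hsv[:,:,1]>90)).astype(np.uint8)
cs,h=cv2.findContours(bl,cv2.RETR_CCOMP,cv2.CHAIN_APPROX_NONE)
for i,k in enumerate(cs):
    if cv2.contourArea(k)>300:
        p=np.array([hit(cal,u,80,True)[:2] for u in k[:,0].astype(float)]); (x,y),r=cv2.minEnclosingCircle(p.astype(np.float32))
        print("hole" if h[0][i][3]>=0 else "outer",cv2.contourArea(k),k[:,0].mean(0),(x,y),r, p.mean(0))
print(observe()["clock"])
```

```text
pick [568.36 -35.61  12.  ] [-0.06  0.49 -0.26] width 47.72585981116555 f 15.000233352184296
 lifted width 47.838860293018385 14.999969601631165 [ 0.51 -0.82 -1.48]
outer 4354.5 [134.03 155.69] (446.43157958984375, 431.33648681640625) 63.125919342041016 [447.06 428.76]
outer 1936.0 [255.06 115.68] (489.9602355957031, 279.6101379394531) 28.850826263427734 [490.23 279.6 ]
outer 8952.0 [255.13 115.64] (490.08203125, 279.45989990234375) 76.12727355957031 [490.62 279.55]
hole 2480.0 [254.82 115.64] (489.9458312988281, 279.3026428222656) 32.63655090332031 [490.3  279.87]
39.8833
```

View pics/w3.png

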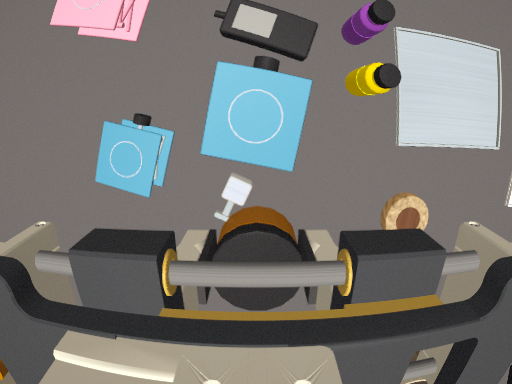

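The large blue jack (255,116) is centred at (490.1, 279.6), with the jar in the gripper and the boss (232,197) and adaptor (265,25) clear. Now I place the jar.

Run:
```python
from h import *
place((490.1,279.6),0,48,88)
movep([420,278,260],q(0)); cal=get_calibration("wrist"); im=read_camera("wrist"); cv2.imwrite("pics/w4.png",im[:,:,::-1])
im=cv2.imread("pics/w4.png"); d=(im.max(2)<70); d[:75]=0; d[175:]=0; d[:,:200]=0; d[:,310:]=0
for k in blobs(d,300): print(cv2.contourArea(k),cap_xy(k,cal,120,24))
# look at the spill tray for the bottles
movep([440,-290,280],q(0)); cal=get_calibration("wrist"); im=read_camera("wrist"); cv2.imwrite("pics/w5.png",im[:,:,::-1])
im=cv2.imread("pics/w5.png"); d=(im.max(2)<70); d[220:]=0
for k in blobs(d,300):
    if cv2.contourArea(k)<3000: print(k[:,0].mean(0),[cap_xy(k,cal,119,r) for r in (14,16,20)])
print(SPOT,observe()["clock"])
cv2.imwrite("pics/w45.png",np.vstack([cv2.imread("pics/w4.png")[:230],im[:260]]))
```

```text
place [490.23 279.71  89.11] [ 0.42  0.59 -0.76]
 clock 44.0583
707.0 (array([517.66, 271.54]), np.float64(nan))
[241.34 207.01] [(array([ 406.58, -271.25]), np.float64(0.7550451707361082)), (array([ 409.04, -271.68]), np.float64(0.9227005421206447)), (array([ 414.55, -272.6 ]), np.float64(2.6661472443051117))]
[245.86 127.44] [(array([ 499.32, -278.24]), np.float64(0.5229950551654665)), (array([ 501.47, -279.78]), np.float64(1.440073784566496)), (array([ 505.85, -283.16]), np.float64(2.321284579993913))]
[10.25 77.09] [(array([593.64,  64.08]), np.float64(4.117462055601602)), (array([593.92,  61.51]), np.float64(3.7362674746044493)), (array([593.55,  55.87]), np.float64(3.893319387065892))]
[254.69  44.48] [(array([ 595.04, -286.64]), np.float64(1.5378085210864947)), (array([ 592.71, -286.68]), np.float64(1.0013864306037725)), (array([ 587.78, -286.74]), np.float64(0.6358402372881987))]
{'square': array([ 406.99, -271.15]), 'slim': array([ 498.7, -278.5]), 'stout': array([ 590.41, -285.85])} 46.625h.py:27: RuntimeWarning: Mean of empty slice.
  return c,np.abs(f.fun).mean()
  ret = ret.dtype.type(ret / rcount)
```

View pics/w45.png

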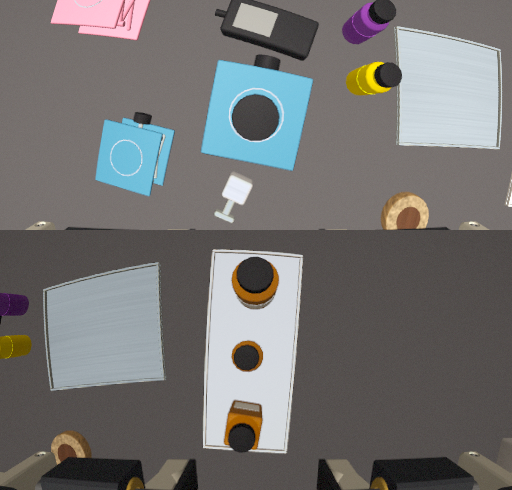

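The jar sits centred in the circle at (255,117). The three bottles stand in the spill tray within about 3 mm of the planned spots. Now I return them.

Run:
```python
from h import *
for n in("stout","slim","square"):
    xy,y,w=OBJ[n]; pick(SPOT[n],y,w,FL+GH); place(xy,y,w,FL+GH)
movep([510.13,-29.87,260],q(0)); cal=get_calibration("wrist"); im=read_camera("wrist"); cv2.imwrite("pics/w6.png",im[:,:,::-1])
im=cv2.imread("pics/w6.png")
for (u,v),r,n in [((206,134),14,"slim"),((326,127),20,"stout"),((266,186),16,"square")]:
    d=(im.max(2)<60); m=np.zeros_like(d); w=30; m[v-w:v+w,u-w:u+w]=d[v-w:v+w,u-w:u+w]
    for k in blobs(m,200): print(n,cap_xy(k,cal,119,r),OBJ[n][0])
im=read_camera("side"); cv2.imwrite("pics/side6.png",im[:,:,::-1]); print(observe()["clock"])
```

```text
pick [ 590.61 -285.94   60.08] [ 0.18 -0.37  0.95] width 55.70718633610252 f 19.98439442482777
 lifted width 55.30734064810277 19.976307810866274 [ 0.05 -0.17 -3.78]
place [ 570.72 -101.07   61.08] [-0.22  0.53 -2.9 ]
 clock 56.125
pick [ 498.89 -278.6    60.05] [ 0.42 -0.22  0.01] width 37.990665425351196 f 19.991774111695122
 lifted width 37.627103210878246 19.987885819064104 [-0.88 -0.04 -1.26]
place [563.52  28.14  61.1 ] [ 1.58  0.09 -0.61]
 clock 66.2833
pick [ 407.16 -271.24   60.05] [-0.24 -0.34 -0.3 ] width 44.09137397167863 f 19.982412457466125
 lifted width 43.908904789479756 19.97999221086502 [ 0.2  -0.18 -1.94]
place [508.16 -39.07  61.12] [-0.11 -0.11 -1.54]
 clock 76.525
slim (array([563.56,  27.2 ]), np.float64(0.7103572893189449)) (563.4, 28.1)
stout (array([570.46, -99.56]), np.float64(0.7126634329729328)) (570.6, -101.1)
square (array([508.54, -38.78]), np.float64(0.7864026822755171)) (508.0, -39.1)
76.925
```

View pics/w6.png

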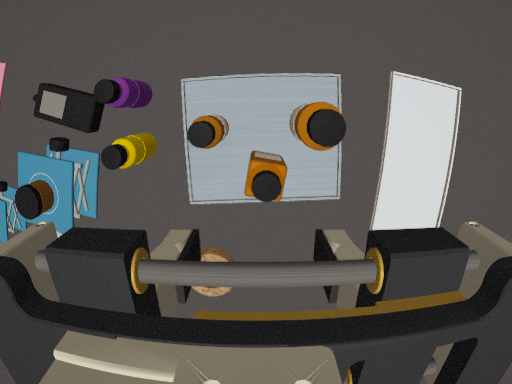

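The bottles are back upright within 2 mm of their original spots: slim (206,131), stout (325,127), square (266,186). The jar is on the jack (35,198).

```bash
python3 -c "
from plant import *
pause(0.5); print(close_job())"
```

```text
the job is handed in; nothing more can be done
None
```

The job is handed in at about 77 s on the robot clock: the jar stands centred on the large blue jack, all three bottles stand upright in the store tray within about 2 mm of where they started, and the adaptor and boss were left alone; the hand-in returned no verdict.

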